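# Seal the filter cover of a site dust extractor

## Robot

A 6-joint arm with a two-finger parallel gripper is mounted at the origin on the work surface. World frame = base frame: x ahead of the robot, y to its left, z up, the work surface at z = 0. Lengths are in mm, angles in rad, forces in N, time in s.
With the tool pointing down it reaches from about 325 to 875 mm from the base axis. Payload 4.4 kg.
Tool frame: the origin (TCP) lies where the fingers leave the gripper's body, on its centre line; the fingertips stand 73 mm ahead of it and the grasp point (between the pads) lies 54 mm ahead of it (hold_point_z is the distance from the TCP to the grasp point, in mm); z points along the fingers, y is the direction in which the jaws open and shut (so a half turn about z gives the same grasp; the last joint's range is limited). The gripper opens to 85 mm and grips with 20 to 120 N. Pads are 22 mm wide; open, the fingers measure 114 mm over their backs; the gripper's body (76 mm by 85 mm) begins 54 mm behind the grasp point. The pads swing forward as they close: fully open they stand 13 mm farther back than shut.
Start: joints at [-0.15, 0.207, 1.542, -0, 1.393, -0.15], TCP at [575.003, -0.012, 303.882] pointing down, gripper open.
Joint ranges: [-2.73, 2.73], [-0.86, 2.22], [0.23, 2.46], [-1.11, 4.25], [0.08, 2.63], [-2.82, 2.82]. Speed limits (rad/s): [2.79, 2.79, 3.14, 3.14, 3.14, 3.14].

## Interface

Orientations are given as a rotation vector (axis times angle).
In Python, from cell import * gives the robot as it stands. The module is installed in compiled form; this text tells all that it offers.
- The arm moves only by the tool arm_command, never from a script. Its argument "series" is one flat list of numbers, 5 for each row, row after row: the shift along the tool's x, y, z in cm, then the turn about the tool's z in rad, then the opening, from 0 (shut) to 1 (fully open). In form: [dx, dy, dz, twist, hand, dx, dy, dz, twist, hand, ...]. A call has 1 to 10 rows; each row is the pose to reach, as a shift and turn from the pose commanded when the call began, along the tool's axes at that moment; what a row does not reach only later rows make up. A row lasts 1/12 s, in which the tool goes at most 41.7 mm and 7.16 degrees, less where a joint would pass 70% of its speed; a pose out of reach is approached as far as the arm can. A call with a gripper value outside its range is refused whole. The fingers move at their own pace and stop on an object; "squeeze" is the grip in N (left out, the last holds). Time passes only in rows, so rows that repeat a pose let the fingers close. It gives the time, the measured TCP pose, the force and the opening at its end, in the units of the state.
- read_state(): the state, without advancing time (a new reading comes with each control period).
- capture(name): name is "scene" or "side" or "wrist"; returns a dict with "img" (400x640x3 uint8, red, green, blue), "intrinsics" (3x3 intrinsics, pixels), "D" ([k1, k2, p1, p2, k3] as OpenCV has them; the pictures are not rectified), "origin" and "rotation" of the camera in the world. Camera axes: x right, y down, z forward; pixel columns grow to the right and rows downward; lengths in mm; the calibration is good to about 2 mm. A picture is of the moment at which its call begins. There is no depth.
- finish_job(): hands the job in, once; it reports no verdict.
Trained networks look in a picture, given as the dict that the camera call returned (one of the last four; its "shot" number tells which), for a name from the list of things; names that differ only in an ending like _2 or _b are one class to them, and where a whole thing is asked for, a point or a joint stands for the part that bears it (a point fixed in the world has none). Each returns a list of dicts, best first, with "score" (0 to 1); they miss things now and then, are a little off and sometimes report something else, mostly with a low value. They report only what shows in the picture. A call takes as long as a camera call.
- silhouettes(target, picture): "region" (400x640 bool, what is visible of it) and "box" ([left, top, right, bottom] in pixels, round what is visible of it).
The state is a dict: "clock": time; "q": joint angles; "joint_vel": joint speeds; "tau": joint torques, N m; "ee_pos": TCP position; "ee_rot": TCP orientation; "contact_force": force on the tool from outside, world axes, zero at the start; "wrist_torque": the same for the moment, N m; "gripper_width": opening from 0.0 (shut) to 1.0 (fully open).
Only numpy, scipy, OpenCV 4.12 (cv2) and the standard library are available. Lean on these libraries where they do the work, as an engineer would, in place of code of your own. Each camera call takes 0.05 s, during which the arm holds its last target.

## Task

Pull the filter drawer of the low grey dust-filter unit all the way out by its handle, then turn the winged quarter-turn fastener on the metal cover in it until the wing's slot lines up with the two marks on the cover. Then press the cover all the way down onto its frame and finish while still holding it pressed down with the gripper, the drawer still out. Leave the other things on the table where they are.

Things in the scene. Friction and masses are not known exactly. Their poses are not given: they have to be found in the camera images.
- unit_front (a point): Low grey dust-filter unit, 340 deep (x) x 340 wide (y) x 170 mm high, fixed on the table, turned by up to about 0.2 rad. This point: middle of the lower edge of its open front, at the table; the unit's x axis points from its front (towards the robot) to its back, z up. Its drawer slides out of the front along the unit's -x.
- drawer (a joint): How far the drawer is pulled out, in m: 0 shut, 0.175 at its stop (fully out); it starts ajar, at 0.02 to 0.05. It stays where it is left and runs with about 2 N of friction. The drawer's front plate is 15 mm thick, 310 mm wide, its top edge 155 mm above the table (15 mm below the unit's top).
- handle (a point): Middle of the drawer's handle bar: a round steel bar, 12 mm thick and 100 mm long, level, along the drawer's y axis, 130 mm above the table; its centre line is 42 mm in front of the drawer's front plate (36 mm of free gap behind the bar). Axes as the unit's. Moves with the drawer.
- cover: Flat steel cover on a springy gasket inside the drawer, 160 (x) x 240 (y) x 6 mm, the fastener at its centre. Origin: centre of its underside; axes as the unit's. Its centre is 85 mm behind the back of the drawer's front plate, 142 mm behind the handle bar, so it is under the unit's top while the drawer is shut. Its top face is 104 mm above the table resting up, 96 mm pressed home.
- cover_press (a joint): How far the cover is pressed down, m: 0 resting up on its gasket, 0.008 fully home. It moves straight down only, needs 2 to 3 N to start and about 10 N to be home, and springs up again when let go. While the fastener is not in line, the key under the cover rides on the frame and stops the cover after about 1.5 mm.
- fastener (a joint): Angle of the fastener, rad, anticlockwise from above positive: 0 when the wing's slot lies along the cover's x axis (the drawer's sliding direction), in line with the marks. It starts at 0.75 to 1.5: turn it clockwise. No stop at 0 (it can turn on to -0.4); it stays where it is left (0.06 N m friction). Its key enters the frame's slot within about 0.15 rad of 0.
- wing (a point): Grip point of the fastener, on its axis, 22 mm above the cover's top and 9 mm below the wing's top; x along the wing, y across it, z up. The aluminium wing is 44 long x 12 thick x 27 mm high, a dark slot along its top, on a disc 48 mm across, 4 mm high, mid-cover. Two dark marks, 26 x 5 mm, lie on the cover 50 mm ahead of and behind the axis, on the line to the handle.
- tape_roll: Yellow roll of tape, 104 mm across, 45 high, lying on the table right of the drawer's way; leave alone. Origin: centre of its underside.
- screw_box: Clear box of screws with a red lid, 112 x 77 x 36 mm, on the table left of the drawer's way; leave alone. Origin: centre of its underside.
- screwdriver: Screwdriver with a black handle, 200 mm long, lying on the table left of the drawer's way; leave alone. Origin: its middle, at the table.
- filler_tub: Black round tub, 100 mm across, 110 high, standing right of the drawer's way; leave alone. Origin: centre of its underside.
- wrench: Steel spanner, 180 mm long, flat on the table in front of where the drawer ends when out; leave alone. Origin: its middle, at the table.

How it is judged:
By the outcome, as a careful person would: the job done as asked, in the order asked, and still so for the second after the job is handed in, while the arm keeps its last pose, push and grip.
It also fails if it takes over 42 s, if anything falls off the work surface, if the arm or the gripper's body presses on something with over 40 N, if the wrist force passes 120 N, or if a joint passes its speed limit or range.

## Working session

There is one attempt and no reset: what is moved stays moved. The work goes in short steps, Python scripts to look and compute and a tool call to move; the robot and the scene stay as the last step left them, time stands still between calls to the robot, and variables do not carry over. Pictures are saved under pics/ and viewed, and the job is handed in when it is done.

Besides the shell and the picture viewer there is one more tool, called as name(argument=value, ...), one argument or row to a line, values as JSON. arm_command: Moves the arm, as the interface text tells. Its arguments: {"type":"object","properties":{"series":{"type":"array"},"squeeze":{"type":"number"}},"required":["series"]}

```bash
mkdir -p pics; cat > h.py <<'E'
from cell import *
import numpy as np, cv2
from scipy.spatial.transform import Rotation as R
def save(c,n): cv2.imwrite('pics/'+n,c['img'][:,:,::-1])
def ray(c,px):
    K=np.array(c['intrinsics']);D=np.array(c['D'])
    u=cv2.undistortPoints(np.array(px,float).reshape(-1,1,2),K,D).reshape(-1,2)
    d=np.c_[u,np.ones(len(u))]@np.array(c['rotation']).T
    return np.array(c['origin']),d
def atz(c,px,z):
    o,d=ray(c,px); return o+d*((z-o[2])/d[:,2])[:,None]
def proj(c,P):
    Rm=np.array(c['rotation']);o=np.array(c['origin'])
    rv=cv2.Rodrigues(Rm.T)[0]; t=-Rm.T@o
    return cv2.projectPoints(np.array(P,float).reshape(-1,1,3),rv,t,np.array(c['intrinsics']),np.array(c['D']))[0].reshape(-1,2)
E
python3 - <<'E'
from h import *
for n in ['scene','side','wrist']:
    c=capture(n); save(c,n+'0.png'); print(n,c['origin'],c['shot'])
    for t in ['handle','drawer','cover','wing']:
        for s in silhouettes(t,c)[:2]:
            ys,xs=np.nonzero(s['region']); print(t,round(s['score'],2),s['box'],xs.mean() if len(xs) else 0,ys.mean() if len(ys) else 0)
s=read_state();print(s)
E
```

```text
scene [1110.34935162    2.00096131  957.23466688] 1
handle 0.62 [244.7, 193.4, 375.5, 222.5] 309.21829325789724 212.46251768033946
drawer 0.78 [244.1, 196.1, 376.4, 223.2] 308.8556603773585 212.7683962264151
side [  78.50712858 -689.41529957  710.45984891] 2
handle 0.67 [319.4, 165.0, 400.9, 269.4] 360.4583421666313 217.0504557981768
drawer 0.68 [317.2, 163.6, 404.4, 271.3] 360.5863420672581 216.95461109964927
cover 0.49 [218.9, 247.0, 287.5, 272.5] 250.453125 259.953125
wing 0.5 [372.9, 195.8, 381.3, 205.2] 376.31481481481484 199.2037037037037
wrist [575.74423768  67.57995724 372.85222706] 3
handle 0.61 [332.1, 1.0, 515.5, 353.2] 422.2745181362877 166.38193959629686
cover 0.96 [402.4, 64.2, 507.1, 321.8] 459.9416235617017 168.4244695450227
wing 0.35 [89.3, 93.5, 244.5, 145.4] 163.85724664002905 121.779150018162
{'clock': 0.75, 'q': array([-1.50507618e-01,  2.06532805e-01,  1.54147016e+00, -3.41937107e-05,
        1.39347973e+00, -1.50483806e-01]), 'joint_vel': array([ 5.74633567e-06, -1.26262057e-03, -1.10489198e-03,  2.50300021e-05,
       -1.42239050e-04,  1.15134914e-03]), 'tau': array([ 3.53144396e-04, -3.82967019e+01, -2.91932148e+01, -1.17236305e-04,
        7.42032753e-04, -5.08985963e-06]), 'ee_pos': array([ 5.75017291e+02, -2.66035693e-02,  3.03934051e+02]), 'ee_rot': array([2.22138450e+00, 2.22134500e+00, 5.98695409e-05]), 'contact_force': array([ 0.39634196, -0.00802679, -0.7541308 ]), 'wrist_torque': array([-0.02059462, -0.00353056, -0.02412488]), 'gripper_width': 1.0004582541191838}
```

View images.

View pics/scene0.png

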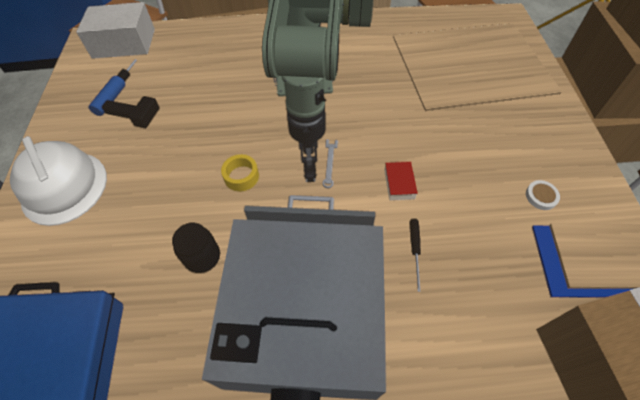

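View pics/side0.png

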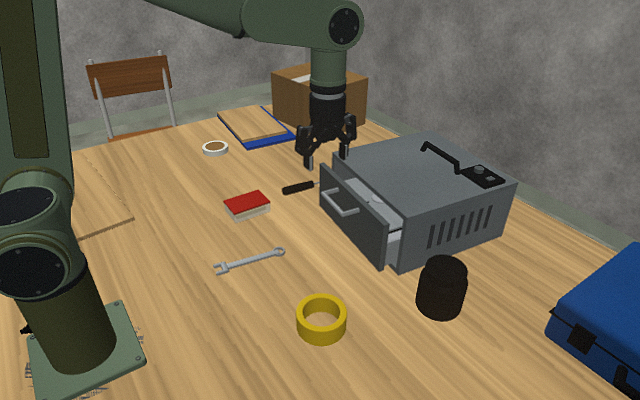

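View pics/wrist0.png

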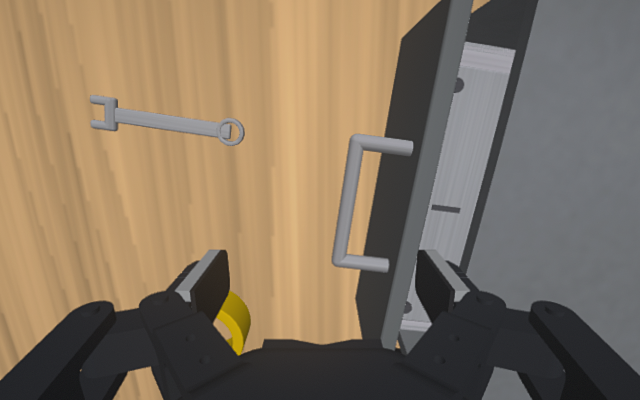

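```bash
python3 - <<'E'
from h import *
c=capture('wrist'); P=atz(c,[[357,138],[341,262],[349,200]],130); print(P, np.linalg.norm(P[0]-P[1]))
d=P[0]-P[1]; print('yaw',np.arctan2(-d[0],d[1]))
E2=atz(c,[[470,0],[405,340]],155); d=E2[0]-E2[1]; print(E2,np.arctan2(-d[0],d[1]))
c=capture('scene'); P=atz(c,[[290,198],[332,200]],130); print(P,np.linalg.norm(P[0]-P[1])); 
P=atz(c,[[248,208],[375,214]],155); print(P,np.linalg.norm(P[0]-P[1]));d=P[1]-P[0];print(np.arctan2(-d[0],d[1]))
c=capture('side'); P=atz(c,[[324,191],[342,213]],130); print(P)
E
```

```text
Traceback (most recent call last):
  File "h.py", line 11, in atz
    o,d=ray(c,px); return o+d*((z-o[2])/d[:,2])[:,None]
                                        ~^^^^^
IndexError: too many indices for array: array is 1-dimensional, but 2 were indexed
```

```bash
sed -i "s/^def ray/def rot(c):\n    r=np.array(c['rotation'],float)\n    return r if r.shape==(3,3) else (R.from_rotvec(r).as_matrix() if r.size==3 else R.from_quat(r).as_matrix())\ndef ray/; s/np.array(c\['rotation'\]).T/rot(c).T/; s/Rm=np.array(c\['rotation'\])/Rm=rot(c)/" h.py; python3 - <<'E'
from h import *
c=capture('wrist'); print(c['rotation']);P=atz(c,[[357,138],[341,262],[349,200]],130); print(P, np.linalg.norm(P[0]-P[1]))
d=P[0]-P[1]; print('yaw',np.arctan2(-d[0],d[1]))
E2=atz(c,[[470,0],[405,340]],155); d=E2[0]-E2[1]; print(E2,np.arctan2(-d[0],d[1]))
c=capture('scene'); P=atz(c,[[290,198],[332,200]],130); print(P,np.linalg.norm(P[0]-P[1])); 
P=atz(c,[[248,208],[375,214]],155); print(P,np.linalg.norm(P[0]-P[1]));d=P[1]-P[0];print(np.arctan2(-d[0],d[1]))
c=capture('side'); P=atz(c,[[324,191],[342,213]],130); print(P)
E
```

```text
[2.87234454e+00 1.40796934e-03 1.42296352e-03]
[[602.67515911  50.59954994 130.        ]
 [592.26248536 -52.91675429 130.        ]
 [597.71681019   1.64834321 130.        ]] 104.03868999550197
yaw -0.10025247747805918
[[ 668.56330497  138.28687877  155.        ]
 [ 645.08837784 -111.96833002  155.        ]] -0.09353026100770054
[[591.05341135 -52.6756123  130.        ]
 [604.71059651  49.92069449 130.        ]] 103.50130856538829
[[ 626.93788078 -150.67169441  155.        ]
 [ 665.70413872  145.01315967  155.        ]] 298.215284128782
-0.13036313228069055
[[608.91687567  53.82136736 130.        ]
 [589.19298276 -47.46128268 130.        ]]
```

arm_command(
  series=[0,2.3,3,0.11,0.45,0,2.3,6,0.11,0.45,0,2.3,6,0.11,0.45],
  squeeze=40,
)

```text
clock: 1.2
ee_pos: [594.9, 0.4, 237.3]
ee_rot: [-2.333, -2.09, 0.012]
contact_force: [-2.0, -0.2, -1.4]
gripper_width: 0.605
```

```bash
python3 - <<'E'
from h import *
c=capture('wrist'); save(c,'w1.png'); s=read_state(); print(s['clock'],s['ee_pos'],s['gripper_width'],R.from_rotvec(s['ee_rot']).as_matrix().round(3))
print(proj(c,[s['ee_pos']+[0,0,-54],[598,-.5,130]]))
E
```

```text
1.25 [5.95492613e+02 3.44262635e-01 2.39845063e+02] 0.5150638909775885 [[ 0.109  0.994 -0.009]
 [ 0.994 -0.109  0.001]
 [ 0.    -0.01  -1.   ]]
[[322.86484498 278.8031264 ]
 [327.97465573 232.86852188]]
```

View pics/w1.png

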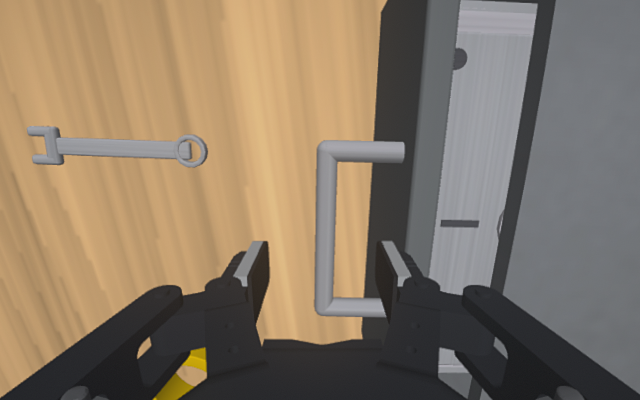

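arm_command(
  series=[0,0,3,0,0.45,0,0,5.8,0,0.45,0,0,5.8,0,0.45,0,0,5.8,0,0,0,0,5.8,0,0,0,0,5.8,0,0,0,0,5.8,0,0],
  squeeze=40,
)

```text
clock: 1.83
ee_pos: [598.4, -0.1, 187.6]
ee_rot: [2.34, 2.095, 0.002]
contact_force: [-2.3, 0.4, 6.2]
gripper_width: 0.125
```

```bash
python3 - <<'E'
from h import *
c=capture('side'); save(c,'s2.png'); s=read_state(); print(s['clock'],s['ee_pos'],s['gripper_width'],s['contact_force'])
E
```

```text
1.8833 [ 5.98462260e+02 -1.00835820e-01  1.87597801e+02] 0.1234731845047162 [-1.77332434  0.22371692  4.71529852]
```

View pics/s2.png

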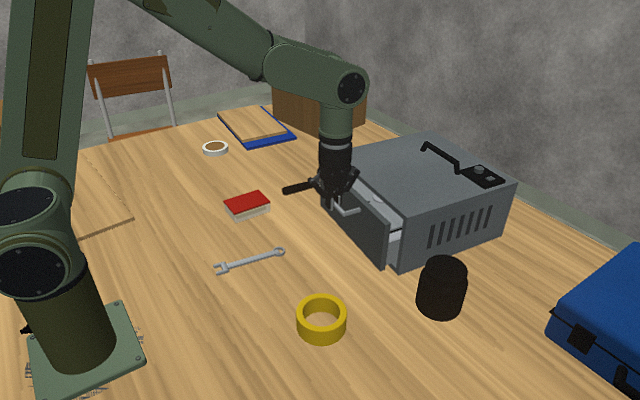

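arm_command(
  series=[0,-1,0,0,0,0,-2.5,0,0,0,0,-4,0,0,0,0,-5.5,0,0,0,0,-7,0,0,0,0,-8.5,0,0,0,0,-10,0,0,0,0,-11,0,0,0,0,-12,0,0,0,0,-12,0,0,0],
)

```text
clock: 2.72
ee_pos: [478.4, 15.3, 187.6]
ee_rot: [-2.34, -2.094, -0.007]
contact_force: [-1.1, 8.1, 7.0]
gripper_width: 0.115
```

```bash
python3 - <<'E'
from h import *
c=capture('wrist'); save(c,'w3.png');c=capture('scene'); save(c,'c3.png'); s=read_state(); print(s['clock'],s['ee_pos'],s['gripper_width'],s['contact_force'])
E
```

```text
2.8167 [479.19666994  15.16036128 187.56822145] 0.12257791247487096 [0.30998631 8.33536173 5.99668066]
```

View pics/w3.png

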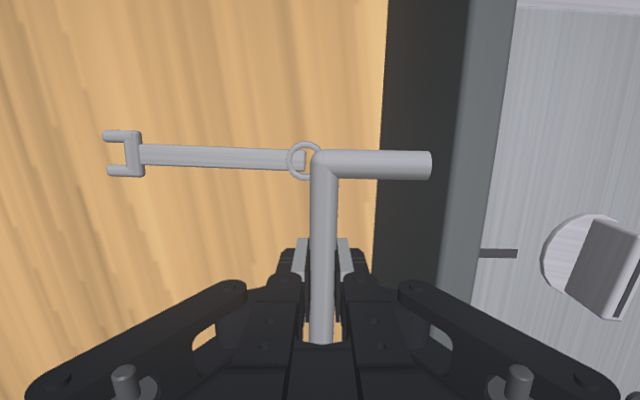

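View pics/c3.png

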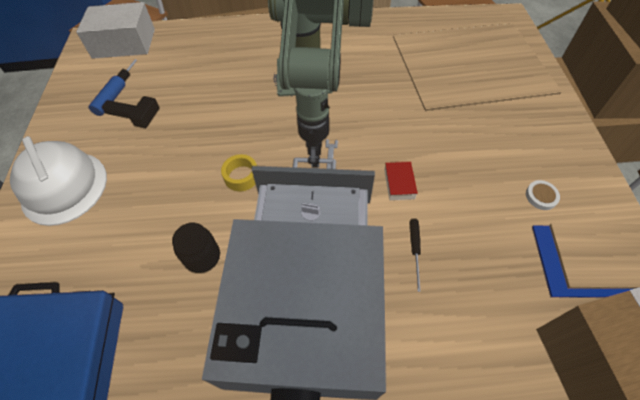

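arm_command(
  series=[0.25,-0.7,0,0,0,0.3,-1.4,0,0,0,0.3,-2,0,0,0,0.3,-2,0,0,0],
)

```text
clock: 3.15
ee_pos: [459.0, 18.2, 187.5]
ee_rot: [2.339, 2.095, 0.001]
contact_force: [-2.5, -0.8, 10.3]
gripper_width: 0.119
```

arm_command(
  series=[0.05,-0.5,0,0,0,0.1,-1,0,0,0,0.1,-1,0,0,0],
)

```text
clock: 3.4
ee_pos: [452.8, 19.1, 187.6]
ee_rot: [2.333, 2.088, 0.011]
contact_force: [10.5, -3.7, -2.7]
gripper_width: 0.121
```

arm_command(
  series=[0,-0.4,0,0,0,0,-0.6,0,0,0,0,-0.6,0,0,0,0,-0.6,0,0,0],
)

```text
clock: 3.73
ee_pos: [451.8, 19.2, 187.7]
ee_rot: [2.327, 2.081, 0.026]
contact_force: [27.6, -4.8, -20.0]
gripper_width: 0.123
```

```bash
python3 - <<'E'
from h import *
c=capture('side'); save(c,'s4.png');s=read_state(); print(s['clock'],s['ee_pos'],s['gripper_width'],s['contact_force'])
c=capture('wrist'); save(c,'w4.png')
E
```

```text
3.7833 [451.81764232  19.15565469 187.72464252] 0.11967974463948712 [ 28.04760958  -4.85455092 -20.3538914 ]
```

View pics/s4.png

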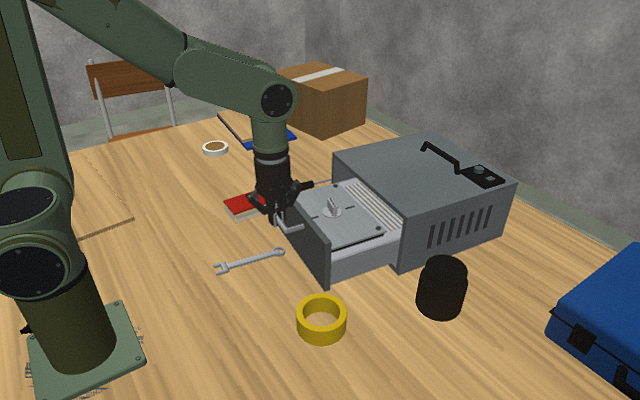

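View pics/w4.png

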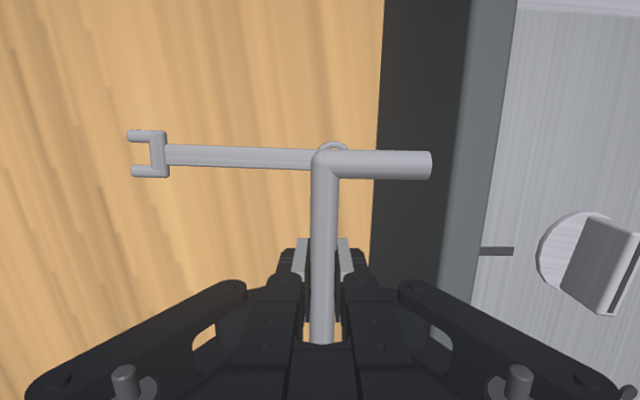

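arm_command(
  series=[0,0.8,0,0,0,0,0.8,0,0,0.4,0,0.8,0,0,0.4,0,0.8,0,0,0.4,0,0.8,-3,0,0.4,0,0.8,-6.5,0,0.4,0,0.8,-10,0,0.4,0,4,-10,0.02,0.7,0,7,-10,0.02,0.7,0,7,-10,0.02,0.7],
)

```text
clock: 4.67
ee_pos: [516.1, 12.9, 286.5]
ee_rot: [2.359, 2.07, 0.004]
contact_force: [0.4, -0.0, -0.7]
gripper_width: 0.698
```

```bash
python3 - <<'E'
from h import *
s=read_state(); print(s['clock'],s['ee_pos'],s['gripper_width'],s['contact_force'])
for n in ['wrist','side','scene']:
    c=capture(n); save(c,n+'5.png')
    for t in ['handle','cover','wing']:
        for q in silhouettes(t,c)[:2]:
            ys,xs=np.nonzero(q['region']); print(n,t,round(q['score'],2),np.round(q['box']))
            if t=='wing' and len(xs): 
                print(cv2.minAreaRect(np.c_[xs,ys].astype(np.float32)))
E
```

```text
4.6667 [516.08389333  12.89474035 286.4540054 ] 0.6980766317267525 [ 0.39098885 -0.0133074  -0.74473634]
wrist handle 0.91 [228.   1. 606. 344.]
wrist cover 0.68 [323.  48. 531. 325.]
wrist cover 0.28 [128. 131. 287. 163.]
wrist wing 0.86 [386. 175. 450. 244.]
((417.2951354980469, 204.86245727539062), (54.95901107788086, 59.955284118652344), 29.47589111328125)
side handle 0.72 [268. 172. 404. 288.]
side cover 0.91 [297. 183. 386. 248.]
side wing 0.8 [323. 198. 342. 217.]
((332.0, 207.5), (19.0, 18.0), 90.0)
scene handle 0.56 [254. 147. 374. 220.]
scene cover 0.83 [260. 175. 360. 224.]
scene wing 0.65 [303. 196. 324. 213.]
((311.0, 202.5), (17.0, 18.0), 90.0)
```

View pics/wrist5.png

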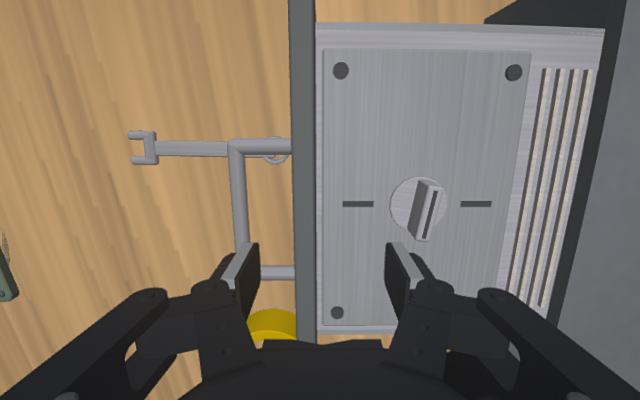

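View pics/scene5.png

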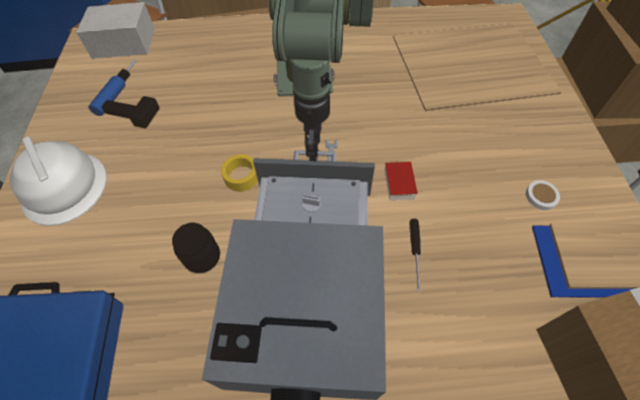

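View pics/side5.png

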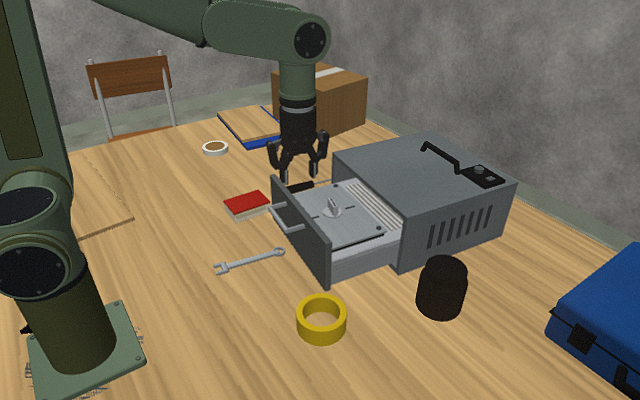

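```bash
python3 - <<'E'
from h import *
i=cv2.imread('pics/wrist5.png')[160:260,330:510]; cv2.imwrite('pics/z5.png',cv2.resize(i,None,fx=4.4,fy=4.4,interpolation=cv2.INTER_CUBIC))
E
```

```text
(no output)
```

View pics/z5.png

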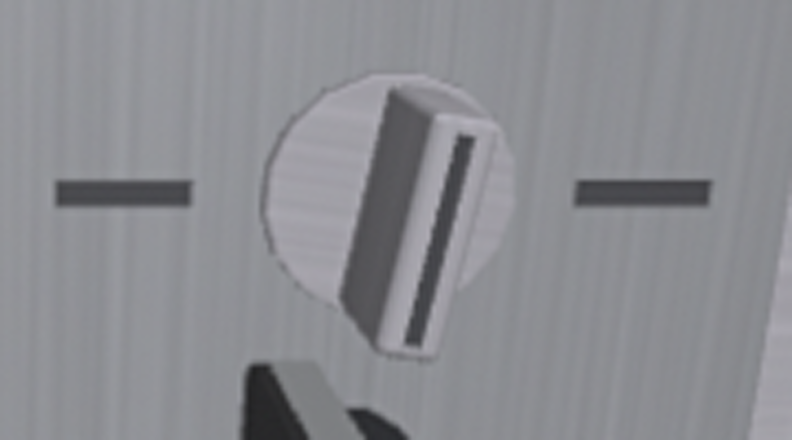

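```bash
python3 - <<'E'
from h import *
c=capture('wrist')
W=atz(c,[[435.9,190.9],[423.6,238.6]],135); M=atz(c,[[358,203.9],[476.1,203.9]],104)
d=W[0]-W[1]; m=M[1]-M[0]; print(W,W.mean(0),M,M.mean(0),np.linalg.norm(d),np.linalg.norm(m))
a=np.arctan2(d[1],d[0]);b=np.arctan2(m[1],m[0]);print(a,b,a-b)
E
python3 - <<'E'
from h import *
c=capture('side'); print(atz(c,[[331,200]],135)) 
s=read_state(); print(R.from_rotvec(s['ee_rot']).as_matrix().round(3),s['ee_pos'],s['q'],s['clock'])
E
```

```text
[[597.40701822  17.41228209 135.        ]
 [586.9455453  -18.58119461 135.        ]] [ 5.92176282e+02 -5.84456261e-01  1.35000000e+02] [[542.92923186   5.72418541 104.        ]
 [641.5676233   -7.10701205 104.        ]] [592.24842758  -0.69141332 104.        ] 37.48296653894457 99.46945206894185
1.2879402296593816 -0.12935681898476625 1.4172970486441478
[[595.26380779   5.01312431 135.        ]]
[[ 0.13   0.992  0.   ]
 [ 0.992 -0.13  -0.   ]
 [-0.     0.    -1.   ]] [512.86425536  13.43011889 285.99640997] [-1.42636697e-01  9.05146815e-02  1.71226406e+00 -3.40638840e-06
  1.33866555e+00 -1.27286030e-02] 5.3667
```

arm_command(
  series=[-0.1,3,0,0.1,0.5,-0.3,6,0,0.15,0.5,-0.36,8.05,0,0.15,0.5,-0.36,8.05,2,0.15,0.5,-0.36,8.05,4,0.15,0.5,-0.36,8.05,4,0.15,0.5,-0.36,8.05,4,0.15,0.5],
)

```text
clock: 5.95
ee_pos: [591.4, -0.5, 244.4]
ee_rot: [-2.507, -1.888, 0.004]
contact_force: [0.6, 0.0, -0.2]
gripper_width: 0.499
```

```bash
python3 - <<'E'
from h import *
s=read_state(); print(s['clock'],s['ee_pos'],s['gripper_width'],s['contact_force'])
c=capture('wrist'); save(c,'w6.png')
c=capture('side'); save(c,'s6.png')
E
```

```text
5.95 [ 5.91354406e+02 -4.71328636e-01  2.44376879e+02] 0.4993107107276089 [ 0.59423888  0.0045539  -0.19361179]
```

View pics/w6.png

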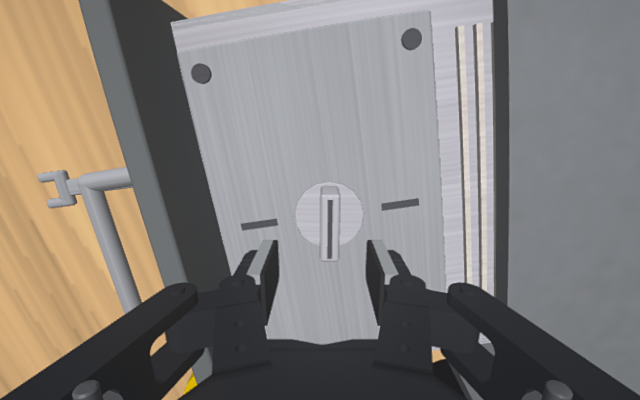

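View pics/s6.png

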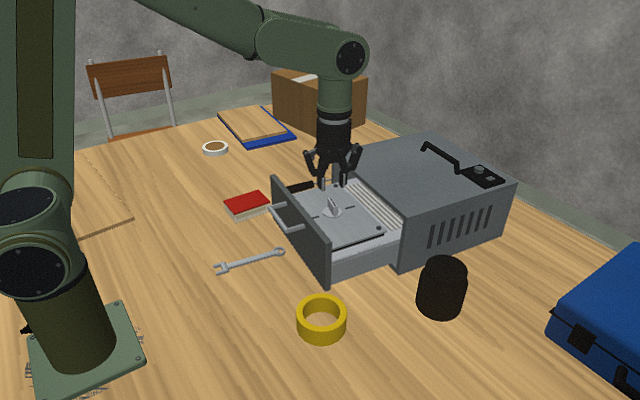

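```bash
python3 - <<'E'
from h import *
c=capture('wrist'); s=read_state()
T=R.from_rotvec(s['ee_rot']).as_matrix()
W=atz(c,[[330,201],[330,258]],135);M=atz(c,[[259,224.5],[400,204.5]],104)
print(W,W.mean(0),M.mean(0),s['ee_pos'])
print('tool offs',(W.mean(0)-s['ee_pos'])@T,(M.mean(0)-s['ee_pos'])@T)
print('proj tool axis',proj(c,[s['ee_pos']+T[:,2]*z for z in (54,73,109,130)]))
for p in (W,M[::-1]): d=p[0]-p[1]; print(np.arctan2(d[1],d[0]))
print(T)
E
```

```text
[[603.27770191  15.18088361 135.        ]
 [593.27719629 -20.69248767 135.        ]] [598.2774491   -2.75580203 135.        ] [598.40142538  -2.6716863  104.        ] [592.97784687  -0.67672208 247.51703634]
tool offs [ -0.57027501   5.37220351 112.5313558 ] [ -0.46518813   5.38669521 143.53153632]
proj tool axis [[320.93624848 276.77356402]
 [321.06252009 257.62563941]
 [321.23545771 231.44081833]
 [321.31006702 220.15803314]]
1.2989263439669525
-0.13179892845414365
[[ 2.76285108e-01  9.61072167e-01  2.61336456e-03]
 [ 9.61075666e-01 -2.76284984e-01 -4.15380657e-04]
 [ 3.22822597e-04  2.62640457e-03 -9.99996499e-01]]
```

```bash
python3 - <<'E'
from h import *
c=capture('wrist'); s=read_state(); print(s['ee_pos'],s['clock']); save(c,'w7.png')
np.savez('w7.npz',origin=c['origin'],rotation=c['rotation'],intrinsics=c['intrinsics'],D=c['D'],ee=s['ee_pos'],er=s['ee_rot'])
i=c['img'][150:300,210:430,::-1]; cv2.imwrite('pics/z7.png',cv2.resize(i,None,fx=3.6,fy=3.6,interpolation=cv2.INTER_CUBIC))
E
```

```text
[593.05311595  -0.63749768 247.69630471] 6.15
```

View pics/z7.png

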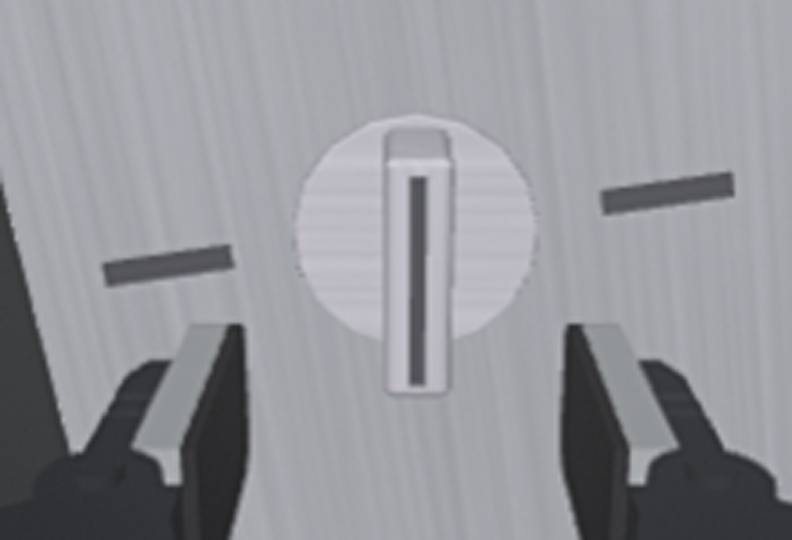

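```bash
python3 - <<'E'
from h import *
c=dict(np.load('w7.npz'))
T=R.from_rotvec(c['er']).as_matrix()
W=atz(c,[[326.1,199.4],[326.1,256.7]],135);M=atz(c,[[256.7,223.6],[395.6,203.6]],104)
print(W.mean(0),M.mean(0),np.linalg.norm(M[1]-M[0]))
print('tool offs',(W.mean(0)-c['ee'])@T,(M.mean(0)-c['ee'])@T)
for p in (W,M[::-1]): d=p[0]-p[1]; print(np.arctan2(d[1],d[0]))
print(np.arctan2(T[1,1],T[0,1]))
E
```

```text
[596.57268452  -1.43089008 135.        ] [596.68990076  -1.59260534 104.        ] 99.85112304290715
tool offs [  0.16405945   3.25695736 112.70687309] [2.84583406e-02 3.31943475e+00 1.43707157e+02]
1.2955565743600963
-0.13006804870333175
-0.2798769688281244
```

arm_command(
  series=[0,0.33,2,0,0.5,0,0.33,4,0,0.5,0,0.33,6.2,0,0.5,0,0.33,6.2,0,0.5,0,0.33,6.2,0,0,0,0.33,6.2,0,0,0,0.33,6.2,0,0,0,0.33,6.2,0,0],
  squeeze=40,
)

```text
clock: 6.82
ee_pos: [596.6, -1.5, 186.2]
ee_rot: [2.508, 1.888, 0.004]
contact_force: [-0.2, 1.2, 3.1]
gripper_width: 0.129
```

```bash
python3 - <<'E'
from h import *
s=read_state(); print(s['clock'],s['ee_pos'],s['gripper_width'],s['contact_force'],s['wrist_torque'])
c=capture('wrist'); save(c,'w8.png')
E
```

```text
6.8167 [596.61079303  -1.48551004 186.16431787] 0.1293462854281993 [-0.23507433  1.19981773  3.10578946] [ 0.10052827  0.15694942 -0.0611345 ]
```

View pics/w8.png

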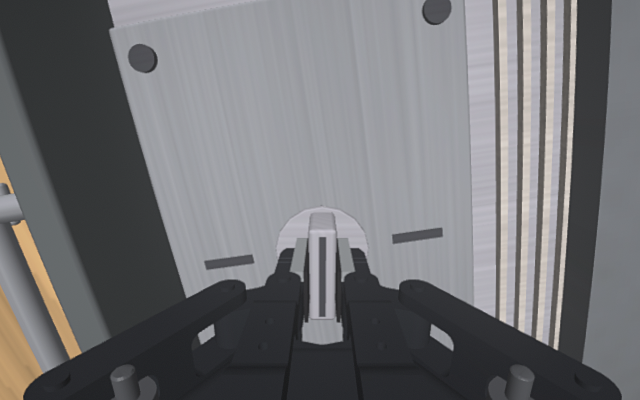

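arm_command(
  series=[0,0,0,0.1,0,0,0,0,0.2,0,0,0,0,0.3,0,0,0,0,0.4,0,0,0,0,0.5,0,0,0,0,0.6,0,0,0,0,0.7,0,0,0,0,0.8,0,0,0,0,0.9,0,0,0,0,1.0,0],
)

```text
clock: 7.7
ee_pos: [596.8, -1.7, 185.8]
ee_rot: [3.108, 0.448, 0.006]
contact_force: [0.3, 0.1, 2.9]
gripper_width: 0.125
```

arm_command(
  series=[0,0,0,0.1,0,0,0,0,0.2,0,0,0,0,0.3,0,0,0,0,0.38,0,0,0,0,0.42,0,0,0,0,0.42,0,0,0,0,0.42,0],
)

```text
clock: 8.28
ee_pos: [596.8, -1.9, 185.5]
ee_rot: [3.134, -0.201, 0.006]
contact_force: [1.5, 0.2, 3.2]
gripper_width: 0.134
```

```bash
python3 - <<'E'
from h import *
s=read_state(); print(s['clock'],s['ee_pos'],s['gripper_width'],s['contact_force'],s['wrist_torque'])
T=R.from_rotvec(s['ee_rot']).as_matrix();print(np.arctan2(T[1,1],T[0,1]))
c=capture('wrist'); save(c,'w9.png')
c=capture('side'); save(c,'s9.png')
E
```

```text
8.2833 [596.83753495  -1.88129063 185.5372487 ] 0.1335502467949379 [1.47842101 0.16759148 3.23525261] [-0.11062691 -0.16578671 -0.05935959]
-1.6990408836664483
```

View pics/w9.png

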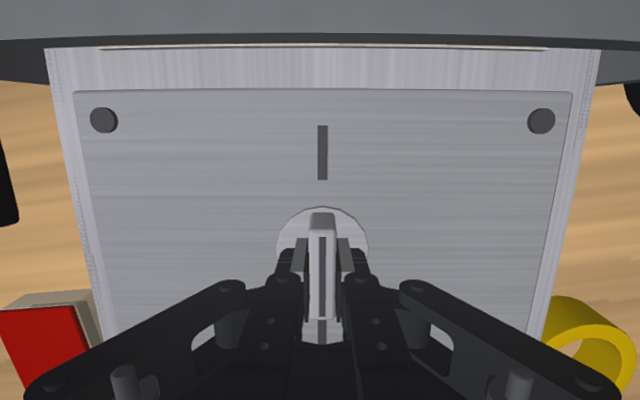

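View pics/s9.png

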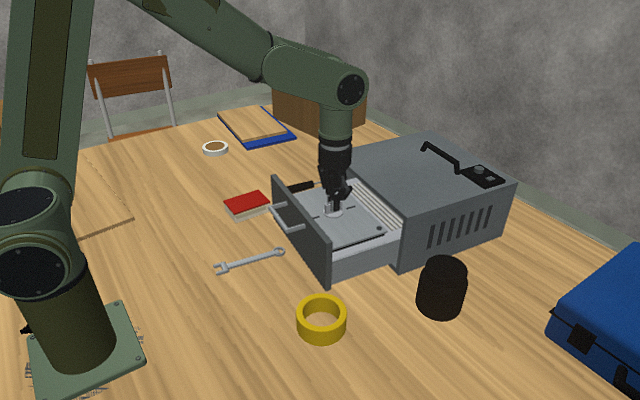

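arm_command(
  series=[0,0,0,0,0,0,0,0,0,0,0,0,0.3,0,0,0,0,0.6,0,0,0,0,0.8,0,0,0,0,0.9,0,0,0,0,0.9,0,0],
  squeeze=80,
)

```text
clock: 8.97
ee_pos: [597.1, -1.9, 178.2]
ee_rot: [3.134, -0.202, 0.007]
contact_force: [-1.0, -1.3, 14.8]
gripper_width: 0.117
```

arm_command(
  series=[0,0,0.2,0,0,0,0,0.4,0,0,0,0,0.4,0,0,0,0,0.4,0,0],
)

```text
clock: 9.3
ee_pos: [599.9, -2.2, 178.0]
ee_rot: [3.134, -0.202, 0.019]
contact_force: [-0.5, -1.1, 25.2]
gripper_width: 0.12
```

```bash
python3 - <<'E'
from h import *
s=read_state(); print(s['clock'],s['ee_pos'],s['gripper_width'],s['contact_force'],s['wrist_torque'])
c=capture('wrist'); save(c,'w10.png')
c=capture('side'); save(c,'s10.png')
i=c['img'][140:300,250:430,::-1]; cv2.imwrite('pics/z10.png',cv2.resize(i,None,fx=3.6,fy=3.6,interpolation=cv2.INTER_CUBIC))
E
```

```text
9.3 [599.90164374  -2.24987297 178.0391006 ] 0.12032853950778304 [-0.5147418  -1.13135251 25.23983761] [-0.09617312  0.36098902  0.01725289]
```

View pics/w10.png

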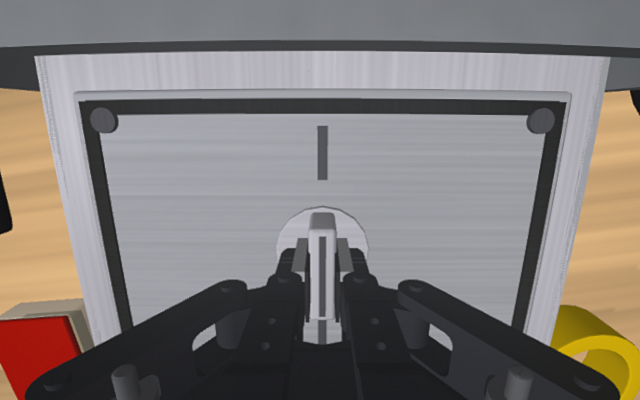

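View pics/z10.png

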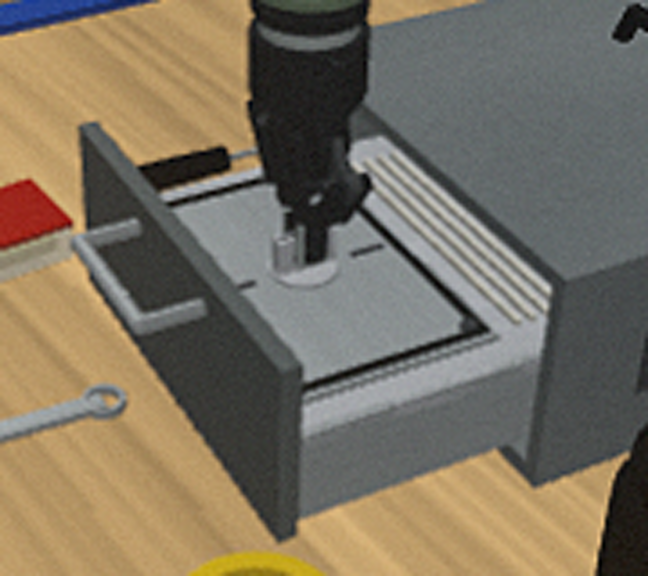

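arm_command(
  series=[-0.2,0,-0.1,0,0,-0.4,0,-0.1,0,0,-0.5,0,-0.1,0,0,-0.5,0,-0.1,0,0],
)

```text
clock: 9.73
ee_pos: [594.7, -1.6, 178.1]
ee_rot: [3.134, -0.202, 0.019]
contact_force: [0.2, -0.1, 20.6]
gripper_width: 0.122
```

arm_command(
  series=[-0.15,0,0,0,0,-0.3,0,0,0,0,-0.3,0,0,0,0,-0.3,0,0,0,0],
)

```text
clock: 10.07
ee_pos: [593.3, -1.4, 178.2]
ee_rot: [3.134, -0.203, 0.026]
contact_force: [4.9, -0.8, 17.8]
gripper_width: 0.118
```

Force along x is now building up, so the drawer is near its stop; pull a little more to confirm.

arm_command(
  series=[-0.15,0,0.1,0,0,-0.3,0,0.1,0,0,-0.3,0,0.1,0,0,-0.3,0,0.1,0,0],
)

```text
clock: 10.4
ee_pos: [592.7, -1.4, 178.2]
ee_rot: [3.133, -0.203, 0.036]
contact_force: [11.5, -1.5, 15.5]
gripper_width: 0.122
```

```bash
python3 - <<'E'
from h import *
s=read_state(); print(s['clock'],s['ee_pos'],s['gripper_width'],s['contact_force'],s['wrist_torque'])
T=R.from_rotvec(s['ee_rot']).as_matrix();print(T.round(3))
c=capture('wrist'); save(c,'w11.png')
c=capture('side'); save(c,'s11.png')
s=read_state(); print(s['clock'],s['ee_pos'],s['contact_force'])
E
```

```text
10.4 [592.70001284  -1.35319874 178.15300809] 0.1222136067537895 [11.49461776 -1.53260159 15.51286293] [-0.21925546 -1.47565385  0.06515653]
[[ 0.991 -0.129  0.023]
 [-0.129 -0.992 -0.003]
 [ 0.023  0.    -1.   ]]
10.5 [592.73036506  -1.3613716  178.15373275] [11.60640209 -1.03879969 15.87240062]
```

View pics/w11.png

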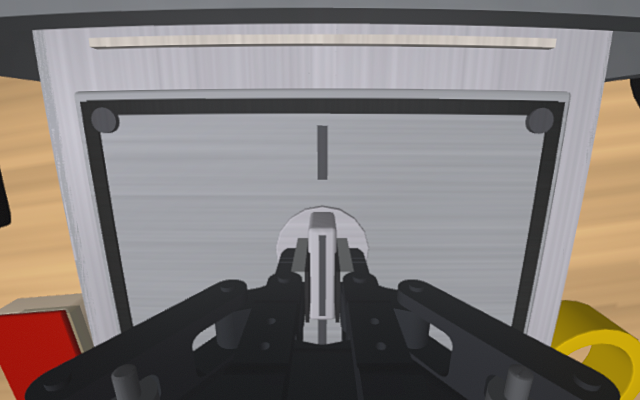

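View pics/s11.png

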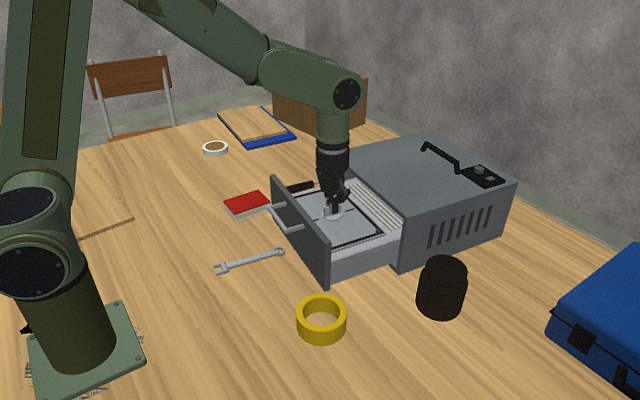

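arm_command(
  series=[0,0,0.2,0,0,0,0,0.2,0,0,0,0,0.2,0,0,0,0,0.2,0,0,0,0,0.2,0,0,0,0,0.2,0,0],
)

```text
clock: 11.0
ee_pos: [592.8, -1.3, 178.0]
ee_rot: [3.133, -0.203, 0.036]
contact_force: [7.0, -1.1, 25.4]
gripper_width: 0.118
```

```bash
python3 - <<'E'
from h import *
c=capture('scene'); save(c,'c12.png'); s=read_state(); print(s['clock'],s['ee_pos'],s['contact_force'])
E
```

```text
11.05 [592.78787274  -1.36172114 178.03585752] [ 7.13282601 -0.65875937 25.01097933]
```

View pics/c12.png

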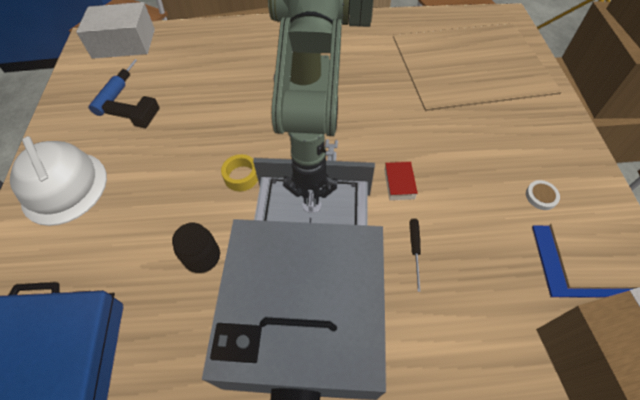

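```bash
python3 -c "
from cell import *
print(finish_job())"
```

```text
the job is handed in; nothing more can be done
None
```

I handed the job in at about 11 s of the 42 s allowed. The drawer is out at its stop, the fastener is in line with the marks, and the gripper is still holding the cover pressed down by the wing.

- **Drawer:** I pulled it by the handle until the arm felt the stop, at 28 N. It then slid in about 4 mm, most likely when I let go of the handle, and I only noticed while pressing the cover. So the fastener was turned with the drawer slightly short of its stop. I pulled it back by the wing until force built up again. About 7 N was still holding it against the stop at the last reading.
- **Fastener:** I turned it about 1.42 rad clockwise. In the wrist picture the slot lies in line with both marks, and the tool's angle agrees to within about 0.01 rad.
- **Cover:** It went down about 7.5 mm by the tool's height, then stopped hard. Raising the force from 15 to 25 N moved it only 0.2 mm. The frame rim shows on the sides of the cover in view. The last downward push was about 25 N.
- **Other things:** In the last scene picture, the tape, tub, box and screwdriver are where they were at the start. The spanner was mostly hidden by the arm there. In the last side picture it looked unmoved.

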